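Clamp the carriage and hold the canister lid at its vent position

TASK

First lock the carriage where it stands by turning its black clamp knob clockwise until it is fully tight. Then take the bayonet lid by its bar, lower it into the steel canister so that its two lugs drop through the slots in the rim and its flange sits on the rim, and turn it about 40 degrees clockwise, halfway to the lock, until its bar points at the small ribs on the rim; it must never be turned on to the lock click. Finish while still gripping the lid and holding it still and seated in that position against its return spring, with the knob still tight, the carriage where it was and the film can, loupe, brush and file box left alone.

Things in the scene. Friction and masses are not known exactly. Their poses are not given: they have to be found in the camera images.
- clamp (a joint): Black clamp knob on the carriage, 44 mm across with a raised grip bar, 120 mm from the canister's axis. Value in rad: grows as the knob turns clockwise seen from above; starts at 0 to 0.25 (loose), stop at 1.4 (fully tight). Turning takes about 0.12 to 0.2 N m; it stays where left. Loose, the carriage slides on its rail at a few newtons; tight, it is braked.
- clamp_grip (a point): Point on the knob's axis at the height to grip it, 69 mm above the table. Turns with the knob: its x runs along the knob's grip bar, which is 42 mm long, 14 mm wide, its top 7 mm above this point and its foot 25 mm below; z up.
- pot: Steel canister fixed upright on the carriage, outside diameter 104 mm, 70 mm high, rim 6 mm thick. Origin: centre of its underside, 32 mm above the table; z up. The carriage slides along the canister's y; the knob lies to its -y.
- pot_mouth (a point): Centre of the mouth at the rim's top face, 102 mm above the table; axes as the canister's. The mouth is round, 64 mm diameter, with two slots 20 mm wide along +x and -x reaching 47 mm from the axis. With the lid seated its origin lies 14 mm below this point.
- pot_rib (a point): One of the two small ribs (8 x 6 mm, 6 mm high) on the outer rim, opposite each other, 46 mm from the axis and 40 degrees clockwise of the slots seen from above: the halfway marks. This point: on the rim's face under one rib.
- lid: Bayonet lid, about 160 g, standing on its plug on the table. Origin: centre of its underside, z up. Plug 58 mm diameter, 14 mm high, with two lugs at its foot (14 mm wide, 6 mm high, reaching 44 mm from the axis) along the lid's +x and -x; above it a flange 76 mm diameter, 14 to 22 mm up. It goes in either way round; seated, the flange rests on the rim.
- lid_bar (a point): Middle of the lid's black grip bar, 37 mm above the lid's origin; bar 56 mm long along x, 18 mm wide along y, 30 mm high. Seated, the lid turns only clockwise seen from above, lugs under the lip (2 mm of vertical play), against a return spring of about 0.1 N m that turns it back if let go. From about 60 degrees spring balls resist; at 80 it clicks locked.
- film_can: Bystander: flat round steel film can, 123 mm diameter, 22 mm high. Origin: centre of its underside.
- loupe: Bystander: black waisted loupe, 44 mm diameter, 42 mm high. Origin: centre of its underside.
- brush: Bystander: hand brush lying flat, 200 mm long, 42 mm wide, 20 mm high. Origin: middle of its underside; bristles to its +x.
- file_box: Bystander: grey file box 80 x 240 x 90 mm, 1.5 kg. Origin: centre of its underside.
Not all that is in view belongs to the job. Of the things shaped like the lid, the aluminium one is meant.

How it is judged:
By the outcome, as a careful person would: the job done as asked, in the order asked, and still so for the second after the job is handed in, while the arm keeps its last pose, push and grip.
It also fails if it takes over 56 s, if anything falls off the work surface, if the arm or the gripper's body presses on something with over 40 N, if the wrist force passes 120 N, or if a joint passes its speed limit or range.

ROBOT

A 6-joint arm with a two-finger parallel gripper is mounted at the origin on the work surface. World frame = base frame: x ahead of the robot, y to its left, z up, the work surface at z = 0. Lengths are in m, angles in rad, forces in N, time in s.
With the tool pointing down it reaches from about 0.3 to 0.875 m from the base axis. Payload 6.4 kg.
Tool frame: the origin (TCP) lies between the finger pads; the fingertips stand 19 mm ahead of it and the grasp point (between the pads) is the TCP (ctrl.tips_ahead is the z of the fingertips in the tool frame, in m); z points along the fingers, y is the line along which they close (so a half turn about z gives the same grasp; the last joint's range is limited). The gripper opens to 85 mm and grips with 20 to 120 N. Pads are 22 mm wide; open, the fingers measure 114 mm over their backs; the gripper's body (76 mm by 85 mm) begins 54 mm behind the grasp point. The pads swing forward as they close: fully open they stand 13 mm farther back than shut.
Start: joints at [1.081, 0.181, 1.607, -0, 1.354, -0.206], TCP at [0.161, 0.552, 0.25] pointing down, gripper open.
Joint ranges: [-2.99, 2.99], [-0.89, 2.07], [0.3, 2.58], [-1.14, 4.28], [0, 2.63], [-3.12, 3.12]. Speed limits (rad/s): [2.57, 2.57, 3.01, 3.14, 3.14, 3.14].

INTERFACE

Orientations are given as a unit quaternion [w, x, y, z].
In Python, from bench import readout, vision, ctrl gives the robot as it stands.
- The arm moves only by the tool play_rows, never from a script. Its arguments are lists of equal length, an entry for each row: "xyz": the shift along the tool's x, y, z in mm, a list of three; "rot": the turn, a rotation vector about the tool's x, y, z in rad, a list of three; "grip": the opening, from 0 (shut) to 1 (fully open). In form: {"xyz": [[x, y, z], ...], "rot": [[rx, ry, rz], ...], "grip": [grip, ...]}. A call has exactly 10 rows; each row is the pose to reach, as a shift and turn from the pose commanded when the call began, along the tool's axes at that moment; what a row does not reach only later rows make up. A row lasts 1/8 s, in which the tool goes at most 62.5 mm and 10.7 degrees, less where a joint would pass 70% of its speed; a pose out of reach is approached as far as the arm can. A call with a gripper value outside its range is refused whole. The fingers move at their own pace and stop on an object; the grip force is fixed at half the most. Time passes only in rows, so rows that repeat a pose let the fingers close, or fill a call up. It gives the time, the measured TCP pose, the force, the opening and the grip force at its end, in the units of the state.
- readout.get_obs(): the state, without advancing time (a new reading comes with each control period).
- vision.camera(name): name is "side" or "top"; returns a dict with "color" (420x560x3 uint8, red, green, blue), "depth" (420x560 float32, m along the optical axis (not along the pixel's ray), 0 where there is no reading), "camera_matrix" (3x3 intrinsics, pixels), "extrinsics" (4x4, takes a point from camera to world coordinates). Camera axes: x right, y down, z forward; pixel columns grow to the right and rows downward; lengths in m; the calibration is good to about 2 mm. A picture is of the moment at which its call begins.
- ctrl.hand_in(): hands the job in; it is judged then, once.
The state is a dict: "time_s": time; "q": joint angles; "dq": joint speeds; "joint_efforts": joint torques, N m; "eef_pos": TCP position; "eef_rot": TCP orientation; "wrist_force": force on the tool from outside, world axes, zero at the start; "torque": the same for the moment, N m; "opening": opening from 0.0 (shut) to 1.0 (fully open); "grasp_force": force on a finger pad.
Only numpy, scipy, OpenCV 4.12 (cv2) and the standard library are available. Lean on these libraries where they do the work, as an engineer would, in place of code of your own. Each camera call takes 0.05 s, during which the arm holds its last target. There are 200 camera calls.

## Working session

There is one attempt and no reset: what is moved stays moved. The work goes in short steps, Python scripts to look and compute and a tool call to move; the robot and the scene stay as the last step left them, time stands still between calls to the robot, and variables do not carry over. Pictures are saved under pics/ and viewed, at most 10 in all, crops included, and the job is handed in when it is done.

Besides the shell and the picture viewer there is one more tool, called after "Call:" as name(argument=value, ...) on one line, values as JSON. play_rows: Moves the arm, as the interface text tells. Its arguments: {"type":"object","properties":{"xyz":{"type":"array","items":{"type":"array","items":{"type":"number"}}},"rot":{"type":"array","items":{"type":"array","items":{"type":"number"}}},"grip":{"type":"array","items":{"type":"number"}}},"required":["xyz","rot","grip"]}

```bash
mkdir -p pics
cat > h.py <<'E'
import numpy as np, cv2
from bench import readout, vision, ctrl
def cam(n):
    c=vision.camera(n); return c
def pts(c):
    d=c["depth"];K=c["camera_matrix"];T=c["extrinsics"]
    v,u=np.mgrid[:d.shape[0],:d.shape[1]]
    p=np.stack([(u-K[0,2])/K[0,0]*d,(v-K[1,2])/K[1,1]*d,d],-1)
    w=p@T[:3,:3].T+T[:3,3]; w[d==0]=np.nan; return w
E
python3 - <<'E'
from h import *
for n in("top","side"):
    c=cam(n); np.savez(n+".npz",**c); cv2.imwrite(f"pics/{n}0.png",c["color"][...,::-1]); print(n,c["extrinsics"].round(3).tolist(),c["camera_matrix"].round(1).tolist())
o=readout.get_obs();print(o)
E
```

```text
top [[-0.019, -0.998, 0.054, 0.537], [-1.0, 0.02, 0.02, -0.163], [-0.021, -0.053, -0.998, 0.96], [0.0, 0.0, 0.0, 1.0]] [[405.0, 0.0, 281.4], [0.0, 405.0, 207.0], [0.0, 0.0, 1.0]]
side [[-0.992, -0.089, 0.084, 0.478], [-0.123, 0.698, -0.705, 0.63], [0.004, -0.71, -0.704, 0.878], [0.0, 0.0, 0.0, 1.0]] [[448.4, 0.0, 280.7], [0.0, 448.4, 202.1], [0.0, 0.0, 1.0]]
{'time_s': 0.1, 'q': array([ 1.08068637e+00,  1.81492058e-01,  1.60793554e+00,  2.65801933e-05,
        1.35378005e+00, -2.06301012e-01]), 'dq': array([ 6.03085106e-04, -2.82348759e-03, -2.76160653e-03,  7.67908465e-04,
       -1.03500570e-03,  1.46213348e-05]), 'joint_efforts': array([ 3.92447173e-04, -4.45877373e+01, -3.52232766e+01, -2.72376710e-04,
        4.23400270e-03,  7.23786258e-07]), 'eef_pos': array([0.16075621, 0.55157704, 0.24944668]), 'eef_rot': array([-2.87724696e-04,  1.41431497e-01,  9.89947716e-01, -7.54608972e-04]), 'wrist_force': array([ 0.57926508, -0.78245841,  0.69427733]), 'torque': array([ 0.00815008,  0.0131113 , -0.00874399]), 'grasp_force': 0.0, 'opening': 0.9977465436500099}
```

View pics/top0.png

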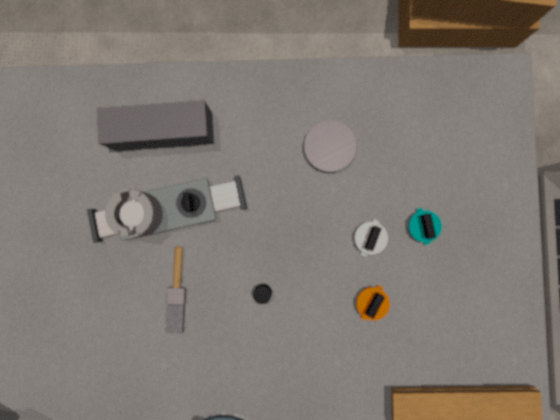

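View pics/side0.png

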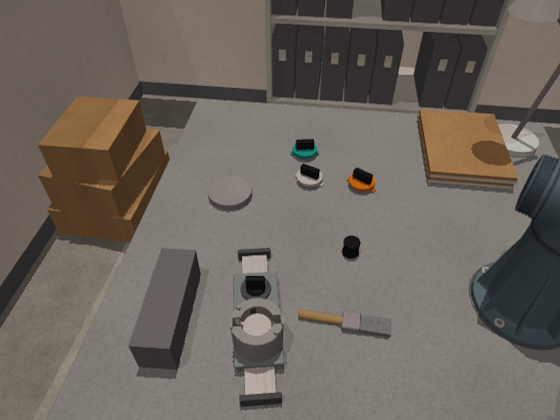

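The top view shows the canister at (131,213), the knob at (191,202) and the aluminium lid at (371,239). The teal (425,227) and orange (373,303) lids are decoys. The side view shows the same lid at (310,176), the knob at (256,287) and the canister at (258,328).

```bash
cat > m.py <<'E'
from h import *
def rect(P):
    (c,s,a)=cv2.minAreaRect((P[:,:2]*1000).astype(np.float32))
    b=cv2.boxPoints((c,s,a)); e=[b[1]-b[0],b[2]-b[1]]; L=max(e,key=np.linalg.norm)
    return np.round(c,1),np.round(s,1),round(np.degrees(np.arctan2(L[1],L[0]))%180,1)
def sel(w,c,x,y,r,z0,z1,dark=None):
    m=(np.hypot(w[...,0]-x,w[...,1]-y)<r)&(w[...,2]>z0)&(w[...,2]<z1)
    if dark: m&=c["color"].max(-1)<dark
    return m
def circ(P):
    A=np.c_[2*P[:,:2],np.ones(len(P))]; s=np.linalg.lstsq(A,(P[:,:2]**2).sum(1),rcond=None)[0]
    return s[:2].round(4),np.sqrt(s[2]+s[0]**2+s[1]**2).round(4)
E
python3 - <<'E'
from m import *
for n in("top","side"):
    c=dict(np.load(n+".npz")); w=pts(c); print(n)
    if n=="top":
        L=w[239,371];K=w[202,191];P=w[213,131]; print(L,K,P)
    for nm,q,r,z0,z1 in(("bar",L,.05,.04,.07),("knobbar",K,.03,.066,.09),("knobdisc",K,.035,.035,.066)):
        m=sel(w,c,*q[:2],r,z0,z1,70); p=w[m]
        if len(p)>5: print(nm,len(p),np.median(p[:,2]),p[:,2].max(),rect(p),p.mean(0))
    m=sel(w,c,*L[:2],.06,.014,.03); print("flange",rect(w[m]),np.median(w[m][:,2]))
    m=sel(w,c,*L[:2],.06,.003,.012); p=w[m];print("lug",p.round(3)[::3].tolist())
    m=sel(w,c,*P[:2],.07,.095,.12);p=w[m];h,e=np.histogram(p[:,2],12);print("pot",len(p),rect(p),h,e.round(3))
    m=sel(w,c,*P[:2],.07,.105,.12);print("ribs",w[m].round(3).tolist())
    g=c["color"]
    if n=="top":
        a=cv2.resize(g[170:250,80:250],None,fx=4.5,fy=4.5,interpolation=2);b=cv2.resize(g[205:335,335:455],None,fx=3,fy=3)
        b=b[:230]; o=np.zeros((600,800,3),np.uint8);o[:360,:765]=a;o[365:595,:360]=b
        s=cv2.resize(dict(np.load("side.npz"))["color"][260:375,215:300],None,fx=2,fy=2);o[365:595,400:570]=s
        cv2.imwrite("pics/crop1.png",o[...,::-1])
E
```

```text
top
[ 0.51043239 -0.34374972  0.05042366] [0.6005672  0.0560746  0.06135559] [0.57787799 0.18434544 0.07847517]
bar 173 0.05100961155108552 0.05584351263199738 (array([ 512.6, -346.9]), array([15.9, 51.7]), np.float32(156.5)) [ 0.51343247 -0.34679753  0.05044589]
knobbar 134 0.0745201753634353 0.07919605869786817 (array([602.1,  63. ]), array([40.9, 14.7]), np.float32(6.5)) [0.60200148 0.06206845 0.07412636]
knobdisc 235 0.04489167201452815 0.06454014414563669 (array([601.6,  64.3]), array([48.5, 47.8]), np.float32(70.2)) [0.59986125 0.05916272 0.04469982]
flange (array([ 514.2, -349.6]), array([74.2, 73.6]), np.float32(89.4)) 0.021494703858205233
lug [[0.568, -0.362, 0.003], [0.556, -0.364, 0.004], [0.553, -0.363, 0.006], [0.552, -0.317, 0.004], [0.551, -0.365, 0.008], [0.548, -0.37, 0.008], [0.522, -0.3, 0.003], [0.501, -0.299, 0.003], [0.482, -0.331, 0.007], [0.479, -0.329, 0.005], [0.479, -0.335, 0.006], [0.477, -0.333, 0.005], [0.477, -0.34, 0.004], [0.475, -0.335, 0.006], [0.472, -0.34, 0.006], [0.467, -0.333, 0.003], [0.461, -0.328, 0.005]]
pot 1051 (array([578.6, 180.8]), arr
[... 1902 characters left out ...]
.623, 0.158, 0.106], [0.62, 0.158, 0.107], [0.618, 0.158, 0.107], [0.616, 0.16, 0.11], [0.601, 0.155, 0.106], [0.624, 0.161, 0.106], [0.622, 0.161, 0.107], [0.62, 0.161, 0.108], [0.618, 0.16, 0.106], [0.616, 0.16, 0.108], [0.619, 0.163, 0.107], [0.617, 0.163, 0.107], [0.616, 0.161, 0.105], [0.619, 0.164, 0.105], [0.62, 0.173, 0.105], [0.539, 0.201, 0.107], [0.541, 0.203, 0.106], [0.538, 0.204, 0.109], [0.537, 0.203, 0.107], [0.535, 0.202, 0.106], [0.542, 0.205, 0.106], [0.54, 0.206, 0.108], [0.538, 0.205, 0.106], [0.537, 0.204, 0.106], [0.535, 0.205, 0.107], [0.533, 0.204, 0.106], [0.54, 0.206, 0.105], [0.538, 0.207, 0.107], [0.536, 0.207, 0.107], [0.536, 0.208, 0.106], [0.551, 0.22, 0.105]]
```

View pics/crop1.png

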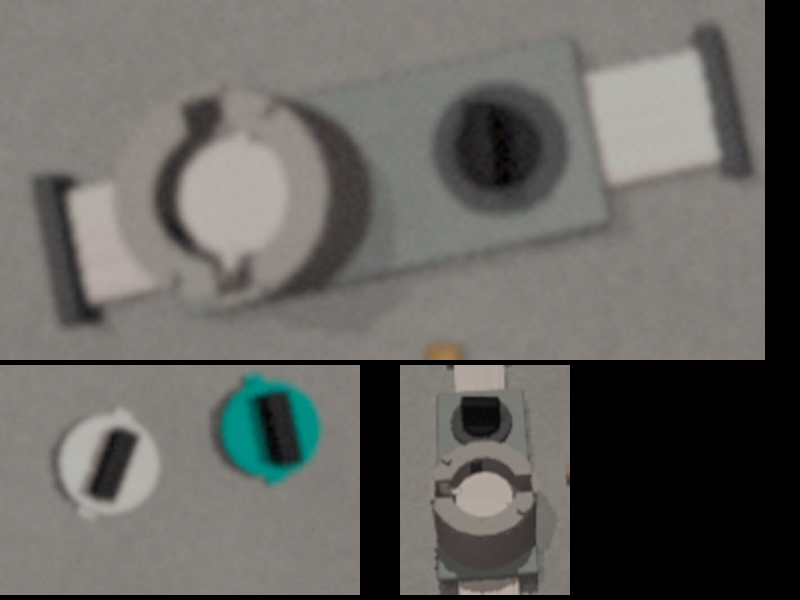

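```bash
cat > g.py <<'E'
import sys
from h import *
from scipy.spatial.transform import Rotation as R
def go(x,y,z,tx):
    o=readout.get_obs(); q=o["eef_rot"]; r=R.from_quat([q[1],q[2],q[3],q[0]])
    d=r.inv().apply(np.array([x,y,z])-o["eef_pos"]*1000)
    a=np.radians(tx)/2; t=R.from_quat([np.cos(a),np.sin(a),0,0])
    A=r.as_matrix()
    print("t",round(o["time_s"],2),"pos",(o["eef_pos"]*1000).round(1),"tx",np.degrees(np.arctan2(A[1,0],A[0,0])).round(1)%360,"F",o["wrist_force"].round(1),"T",o["torque"].round(2),"op",round(o["opening"],3),"gf",round(o["grasp_force"],1),"q6",o["q"][5].round(2))
    print("xyz",d.round(1),"rot",(r.inv()*t).as_rotvec().round(3))
if __name__=="__main__": go(*map(float,sys.argv[1:5]))
E
python3 g.py 602 64.4 160 187
```

```text
t 0.1 pos [160.8 551.6 249.4] tx 163.7 F [ 0.6 -0.8  0.7] T [ 0.01  0.01 -0.01] op 0.998 gf 0.0 q6 -0.21
xyz [-560.  -344.    89.8] rot [-0.001 -0.001 -0.406]
```

Call:
play_rows(xyz=[[-20,-12,0],[-60,-37,0],[-110,-68,0],[-160,-98,0],[-210,-129,0],[-260,-160,0],[-310,-190,0],[-360,-221,0],[-410,-252,0],[-450,-276,0]], rot=[[0,0,0],[0,0,-0.05],[0,0,-0.1],[0,0,-0.15],[0,0,-0.2],[0,0,-0.25],[0,0,-0.3],[0,0,-0.35],[0,0,-0.4],[0,0,-0.406]], grip=[0.45,0.45,0.45,0.45,0.45,0.45,0.45,0.45,0.45,0.45])

```text
time_s: 1.35
eef_pos: [0.5168, 0.159, 0.25]
eef_rot: [-0.0, -0.061, 0.998, -0.0]
wrist_force: [0.3, 0.7, 0.3]
opening: 0.453
grasp_force: 0.0
```

```bash
python3 g.py 602 64.4 110 187
```

```text
t 1.35 pos [516.8 159.  250. ] tx 187.0 F [0.3 0.7 0.3] T [ 0.08  0.02 -0.03] op 0.453 gf 0.0 q6 -1.61
xyz [ -73.2 -104.2  139.9] rot [-0.    -0.    -0.001]
```

Call:
play_rows(xyz=[[-18,-26,10],[-40,-57,30],[-58,-83,50],[-68,-97,80],[-73,-104,110],[-73,-104,130],[-73,-104,140],[-73,-104,140],[-73,-104,140],[-73,-104,140]], rot=[[0,0,0],[0,0,0],[0,0,0],[0,0,0],[0,0,0],[0,0,0],[0,0,0],[0,0,0],[0,0,0],[0,0,0]], grip=[0.45,0.45,0.45,0.45,0.45,0.45,0.45,0.45,0.45,0.45])

```text
time_s: 2.6
eef_pos: [0.6016, 0.0669, 0.1116]
eef_rot: [0.001, -0.061, 0.998, -0.0]
wrist_force: [0.4, 0.1, 0.0]
opening: 0.449
grasp_force: 0.0
```

```bash
python3 g.py 602 64.4 71 187
python3 - <<'E'
from h import *
c=cam("top");s=cam("side")
o=np.zeros((600,800,3),np.uint8)
o[:360,:500]=cv2.resize(c["color"][160:250,90:215],None,fx=4,fy=4,interpolation=2)
o[:600,500:800]=cv2.resize(s["color"][200:350,215:290],None,fx=4,fy=4,interpolation=2)
cv2.imwrite("pics/k1.png",o[...,::-1])
E
```

```text
t 2.6 pos [601.6  66.9 111.6] tx 187.0 F [0.4 0.1 0. ] T [-0.06  0.04  0.04] op 0.449 gf 0.0 q6 -1.78
xyz [-0.  -2.5 40.6] rot [-0.     0.002  0.   ]
```

View pics/k1.png

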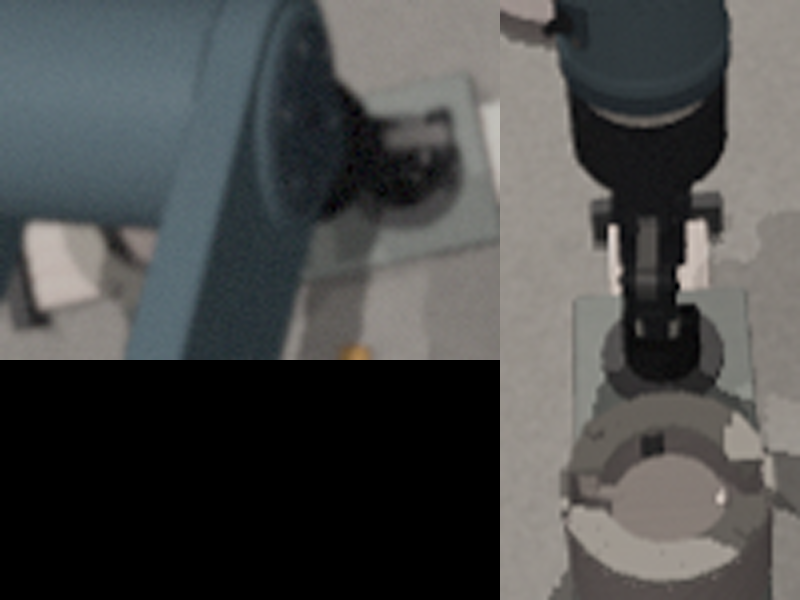

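The side view shows the gripper centred above the knob bar (650,340 in the crop). I'll correct y and descend.

Call:
play_rows(xyz=[[0,-1,3],[0,-2.5,10],[0,-2.5,18],[0,-2.5,26],[0,-2.5,34],[0,-2.5,39],[0,-2.5,40.5],[0,-2.5,40.5],[0,-2.5,40.5],[0,-2.5,40.5]], rot=[[0,0,0],[0,0,0],[0,0,0],[0,0,0],[0,0,0],[0,0,0],[0,0,0],[0,0,0],[0,0,0],[0,0,0]], grip=[0.45,0.45,0.45,0.45,0.45,0.4,0.4,0.35,0.35,0.35])

```text
time_s: 3.95
eef_pos: [0.6014, 0.0642, 0.0701]
eef_rot: [0.0, -0.061, 0.998, -0.0]
wrist_force: [0.4, -0.2, -0.2]
opening: 0.354
grasp_force: 0.0
```

```bash
python3 g.py 602 64.4 71 187
```

```text
t 3.95 pos [601.4  64.2  70.1] tx 187.0 F [ 0.4 -0.2 -0.2] T [-0.01  0.01  0.02] op 0.354 gf 0.0 q6 -1.78
xyz [-0.6  0.1 -0.9] rot [-0.     0.001  0.   ]
```

Close gently to a loose pocket and watch the force.

Call:
play_rows(xyz=[[0,0,0],[0,0,0],[0,0,0],[0,0,0],[0,0,0],[0,0,0],[0,0,0],[0,0,0],[0,0,0],[0,0,0]], rot=[[0,0,0],[0,0,0],[0,0,0],[0,0,0],[0,0,0],[0,0,0],[0,0,0],[0,0,0],[0,0,0],[0,0,0]], grip=[0.33,0.31,0.29,0.27,0.25,0.23,0.22,0.21,0.2,0.2])

```text
time_s: 5.2
eef_pos: [0.6011, 0.0642, 0.0698]
eef_rot: [-0.0, -0.061, 0.998, 0.0]
wrist_force: [0.5, 1.3, -0.4]
opening: 0.201
grasp_force: 0.0
```

```bash
python3 g.py 602 64.4 71 187
```

```text
t 5.2 pos [601.1  64.2  69.8] tx 187.0 F [ 0.5  1.3 -0.4] T [ 0.03  0.02 -0.01] op 0.201 gf 0.0 q6 -1.78
xyz [-0.9  0.1 -1.2] rot [ 0. -0. -0.]
```

Call:
play_rows(xyz=[[-0.6,0.6,-1],[-0.6,0.6,-1],[-0.6,0.6,-1],[-0.6,0.6,-1],[-0.6,0.6,-1],[-0.6,0.6,-1],[-0.6,0.6,-1],[-0.6,0.6,-1],[-0.6,0.6,-1],[-0.6,0.6,-1]], rot=[[0,0,0],[0,0,0],[0,0,0],[0,0,0],[0,0,0],[0,0,0],[0,0,0],[0,0,0],[0,0,0],[0,0,0]], grip=[0.2,0.2,0.19,0.185,0.18,0.175,0.17,0.165,0.16,0.15])

```text
time_s: 6.45
eef_pos: [0.6018, 0.0649, 0.071]
eef_rot: [0.0, -0.061, 0.998, 0.0]
wrist_force: [-1.1, -1.3, 2.4]
opening: 0.151
grasp_force: 29.8
```

```bash
python3 g.py 602 64.4 71 111
```

```text
t 6.45 pos [601.8  64.9  71. ] tx 187.0 F [-1.1 -1.3  2.4] T [-0.28  0.13 -0.1 ] op 0.151 gf 29.8 q6 -1.78
xyz [-0.2 -0.5 -0. ] rot [0.    0.    1.326]
```

Call:
play_rows(xyz=[[0,0,0],[0,0,0],[0,0,0],[0,0,0],[0,0,0],[0,0,0],[0,0,0],[0,0,0],[0,0,0],[0,0,0]], rot=[[0,0,0.0],[0,0,0.1],[0,0,0.24],[0,0,0.38],[0,0,0.52],[0,0,0.66],[0,0,0.8],[0,0,0.94],[0,0,1.05],[0,0,1.1]], grip=[0.05,0.05,0.05,0.05,0.05,0.05,0.05,0.05,0.05,0.05])

```text
time_s: 7.7
eef_pos: [0.6019, 0.0652, 0.0711]
eef_rot: [0.0, 0.47, 0.882, 0.0]
wrist_force: [-0.4, -0.1, 3.3]
opening: 0.151
grasp_force: 59.8
```

```bash
python3 g.py 602 64.4 71 111
```

```text
t 7.7 pos [601.9  65.2  71.1] tx 123.9 F [-0.4 -0.1  3.3] T [-0.08  0.14  0.08] op 0.151 gf 59.8 q6 -0.68
xyz [-0.7 -0.3  0.1] rot [0.001 0.    0.225]
```

Call:
play_rows(xyz=[[0,0,0],[0,0,0],[0,0,0],[0,0,0],[0,0,0],[0,0,0],[0,0,0],[0,0,0],[0,0,0],[0,0,0]], rot=[[0,0,0.02],[0,0,0.04],[0,0,0.06],[0,0,0.08],[0,0,0.1],[0,0,0.11],[0,0,0.12],[0,0,0.13],[0,0,0.14],[0,0,0.15]], grip=[0.05,0.05,0.05,0.05,0.05,0.05,0.05,0.05,0.05,0.05])

```text
time_s: 8.95
eef_pos: [0.6019, 0.0652, 0.071]
eef_rot: [0.0, 0.535, 0.845, 0.0]
wrist_force: [-0.7, 1.1, 5.2]
opening: 0.149
grasp_force: 60.1
```

```bash
python3 g.py 602 64.4 71 111
```

```text
t 8.95 pos [601.9  65.2  71. ] tx 115.4 F [-0.7  1.1  5.2] T [0.18 0.11 0.17] op 0.149 gf 60.1 q6 -0.53
xyz [-0.8 -0.2  0. ] rot [ 0.001 -0.     0.076]
```

Call:
play_rows(xyz=[[0,0,0],[0,0,0],[0,0,0],[0,0,0],[0,0,0],[0,0,0],[0,0,0],[0,0,0],[0,0,0],[0,0,0]], rot=[[0,0,0.01],[0,0,0.02],[0,0,0.03],[0,0,0.04],[0,0,0.05],[0,0,0.06],[0,0,0.07],[0,0,0.08],[0,0,0.09],[0,0,0.1]], grip=[0.05,0.05,0.05,0.05,0.05,0.05,0.05,0.05,0.05,0.05])

```text
time_s: 10.2
eef_pos: [0.6019, 0.0652, 0.0711]
eef_rot: [0.0, 0.576, 0.818, 0.0]
wrist_force: [-1.2, 1.7, 4.7]
opening: 0.147
grasp_force: 60.8
```

```bash
python3 g.py 602 64.4 71 111
```

```text
t 10.2 pos [601.9  65.2  71.1] tx 109.7 F [-1.2  1.7  4.7] T [0.16 0.13 0.97] op 0.147 gf 60.8 q6 -0.43
xyz [-0.8 -0.2  0.1] rot [ 0.001  0.    -0.022]
```

Call:
play_rows(xyz=[[0,0,0],[0,0,0],[0,0,-4],[0,0,-15],[0,0,-35],[0,0,-60],[0,0,-80],[0,0,-90],[0,0,-95],[0,0,-95]], rot=[[0,0,-0.02],[0,0,-0.02],[0,0,-0.02],[0,0,-0.02],[0,0,-0.02],[0,0,-0.02],[0,0,-0.02],[0,0,-0.02],[0,0,-0.02],[0,0,-0.02]], grip=[0.3,0.5,0.5,0.5,0.5,0.5,0.5,0.5,0.5,0.5])

```text
time_s: 11.45
eef_pos: [0.6015, 0.0649, 0.1656]
eef_rot: [-0.0, 0.568, 0.823, -0.0]
wrist_force: [0.3, -0.4, -0.8]
opening: 0.499
grasp_force: 0.0
```

```bash
python3 g.py 513.3 -347 100 156.4
python3 - <<'E'
from m import *
c=cam("side");w=pts(c)
m=sel(w,c,.602,.065,.035,.066,.09,70);p=w[m];print(len(p),rect(p))
m=sel(w,c,.578,.182,.07,.095,.12);print(rect(w[m]))
E
```

```text
t 11.45 pos [601.5  64.9 165.6] tx 110.8 F [ 0.3 -0.4 -0.8] T [ 0.03  0.05 -0.04] op 0.499 gf 0.0 q6 -0.45
xyz [-353.8 -228.7   65.6] rot [-0.    -0.    -0.796]
110 (array([601.4,  67.7]), array([14. , 42.8]), np.float32(111.6))
(array([577.6, 184.2]), array([103.4, 102.1]), np.float32(76.9))
```

Call:
play_rows(xyz=[[-15,-10,0],[-55,-36,0],[-105,-68,0],[-155,-100,0],[-205,-132,5],[-255,-165,10],[-300,-194,20],[-335,-217,40],[-354,-229,55],[-354,-229,66]], rot=[[0,0,-0.02],[0,0,-0.1],[0,0,-0.2],[0,0,-0.3],[0,0,-0.4],[0,0,-0.5],[0,0,-0.6],[0,0,-0.7],[0,0,-0.796],[0,0,-0.796]], grip=[0.6,0.6,0.6,0.6,0.6,0.6,0.6,0.6,0.6,0.6])

```text
time_s: 12.75
eef_pos: [0.5121, -0.3484, 0.098]
eef_rot: [-0.001, 0.206, 0.979, 0.001]
wrist_force: [-0.5, 0.8, 1.1]
opening: 0.599
grasp_force: 0.0
```

```bash
python3 g.py 513.3 -347 44 156.4
python3 - <<'E'
from m import *
for n in("top","side"):
    c=cam(n);w=pts(c);a=dict(np.load(n+".npz"));wa=pts(a)
    for W,C in((wa,a),(w,c)):
        for z0,z1 in((.098,.105),(.105,.115)):
            m=sel(W,C,.578,.182,.056,z0,z1); p=W[m]; 
            if z0<.1: print(n,len(p),p.mean(0).round(4),rect(p))
            else:
                for s in(1,-1):
                    k=p[np.hypot(p[:,0]-.578-s*.041,p[:,1]-.1815+s*.0225)<.01]; print("rib",len(k),k.mean(0).round(4))
        m=sel(W,C,.602,.065,.035,.07,.085,70);p=W[m];print("knob",len(p),rect(p),p.mean(0).round(4))
    if n=="top": cv2.imwrite("pics/t2.png",cv2.resize(c["color"][160:340,80:460],None,fx=2,fy=2)[...,::-1])
E
```

```text
t 12.75 pos [ 512.1 -348.4   98. ] tx 156.2 F [-0.5  0.8  1.1] T [ 0.02 -0.04 -0.01] op 0.599 gf 0.0 q6 -1.94
xyz [-0.6  1.7 54. ] rot [ 0.001 -0.002 -0.003]
top 951 [0.5781 0.1806 0.1012] (array([578.1, 180.9]), array([101.8, 102.6]), np.float32(127.3))
rib 15 [0.6191 0.1583 0.1077]
rib 12 [0.5377 0.2024 0.107 ]
knob 123 (array([602.1,  63.3]), array([40.8, 14.6]), np.float32(5.1)) [0.6023 0.0626 0.0747]
top 947 [0.5781 0.182  0.1012] (array([577.9, 182.7]), array([101.9, 102.1]), np.float32(140.9))
rib 11 [0.6184 0.1601 0.1079]
rib 14 [0.5367 0.2043 0.1068]
knob 118 (array([602.3,  64.4]), array([14.1, 40.8]), np.float32(110.6)) [0.6019 0.064  0.0749]
side 1047 [0.5772 0.185  0.1008] (array([577.8, 182.1]), array([102.6, 101.6]), np.float32(63.0))
rib 14 [0.6193 0.1602 0.1069]
rib 15 [0.5376 0.2046 0.1067]
knob 120 (array([601.9,  65.7]), array([41.4, 14.8]), np.float32(7.3)) [0.6011 0.0661 0.0741]
side 1043 [0.5772 0.1869 0.1009] (array([577.9, 183.7]), array([102.1, 102.2]), np.float32(153.1))
rib 16 [0.6186 0.1622 0.1071]
rib 15 [0.5379 0.2064 0.107 ]
knob 103 (array([601.6,  67.4]), array([14.1, 41.8]), np.float32(111.7)) [0.601  0.0696 0.0744]
```

View pics/t2.png

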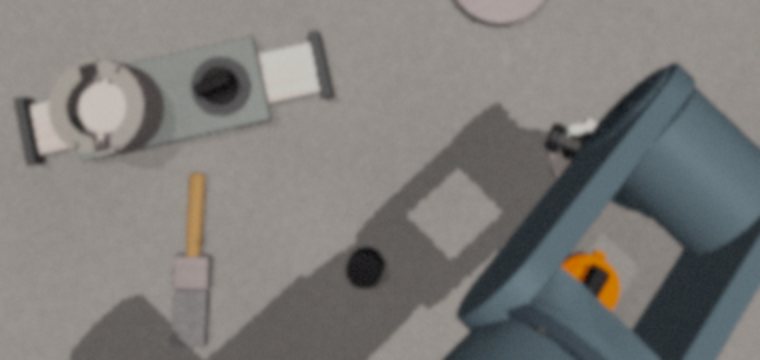

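The top view shows the knob bar turned and the carriage about 1.5 mm from where it was, with the gripper above the aluminium lid. Lowering onto it now.

Call:
play_rows(xyz=[[0,1,5],[-0.6,1.7,15],[-0.6,1.7,27],[-0.6,1.7,39],[-0.6,1.7,48],[-0.6,1.7,52],[-0.6,1.7,53],[-0.6,1.7,53],[-0.6,1.7,53],[-0.6,1.7,53]], rot=[[0,0,0],[0,0,0],[0,0,0],[0,0,0],[0,0,0],[0,0,0],[0,0,0],[0,0,0],[0,0,0],[0,0,0]], grip=[0.6,0.6,0.6,0.6,0.6,0.6,0.6,0.5,0.4,0.3])

```text
time_s: 14.1
eef_pos: [0.5147, -0.3463, 0.0472]
eef_rot: [0.0, 0.204, 0.979, -0.0]
wrist_force: [-1.1, -1.6, 0.4]
opening: 0.3
grasp_force: 0.3
```

Call:
play_rows(xyz=[[0,0,0],[0,0,0],[0,0,0],[0,0,0],[0,0,0],[0,0,0],[0,0,0],[0,0,0],[0,0,0],[0,0,0]], rot=[[0,0,0],[0,0,0],[0,0,0],[0,0,0],[0,0,0],[0,0,0],[0,0,0],[0,0,0],[0,0,0],[0,0,0]], grip=[0.26,0.23,0.2,0.15,0.1,0.1,0.1,0.1,0.1,0.1])

```text
time_s: 15.35
eef_pos: [0.5148, -0.3462, 0.0472]
eef_rot: [0.0, 0.204, 0.979, -0.0]
wrist_force: [-1.0, -0.5, 5.3]
opening: 0.2
grasp_force: 59.2
```

```bash
python3 g.py 513.3 -347 140 156.4
```

```text
t 15.35 pos [ 514.8 -346.2   47.2] tx 156.4 F [-1.  -0.5  5.3] T [-0.12  0.14 -0.02] op 0.2 gf 59.2 q6 -1.94
xyz [  1.   -1.3 -92.8] rot [-0.     0.001  0.   ]
```

Call:
play_rows(xyz=[[0,0,-4],[0,0,-12],[0,0,-30],[0,0,-55],[0,0,-80],[0,0,-105],[0,0,-125],[0,0,-140],[0,0,-148],[0,0,-150]], rot=[[0,0,0],[0,0,0],[0,0,0],[0,0,0],[0,0,0],[0,0,0],[0,0,0],[0,0,0],[0,0,0],[0,0,0]], grip=[0.05,0.05,0.05,0.05,0.05,0.05,0.05,0.05,0.05,0.05])

```text
time_s: 16.6
eef_pos: [0.5145, -0.346, 0.1969]
eef_rot: [0.0, 0.204, 0.979, 0.0]
wrist_force: [0.6, -0.4, -2.9]
opening: 0.2
grasp_force: 58.5
```

```bash
python3 g.py 578.5 182.7 180 191.6
python3 - <<'E'
from m import *
o=readout.get_obs()["eef_pos"]
for n in("side","top"):
    c=cam(n);w=pts(c);m=sel(w,c,o[0],o[1],.06,o[2]-.032,o[2]-.01)&(c["color"].min(-1)>95);p=w[m];print(len(p),rect(p) if len(p)>5 else 0, p[:,2].mean()-o[2] if len(p) else 0)
E
```

```text
t 16.6 pos [ 514.5 -346.   196.9] tx 156.4 F [ 0.6 -0.4 -2.9] T [-0.04 -0.03 -0.02] op 0.2 gf 58.5 q6 -1.94
xyz [153.  510.1  16.9] rot [-0.     0.    -0.614]
114 (array([ 515.6, -336.1]), array([53.5, 75.1]), np.float32(177.0)) -0.026412878797762634
164 (array([ 529.3, -328.1]), array([25.7, 71.7]), np.float32(141.4)) -0.026078029954191895
```

Call:
play_rows(xyz=[[5,16,0],[16,54,0],[31,102,0],[46,152,0],[61,202,0],[76,252,0],[91,302,0],[106,352,0],[121,402,0],[135,450,0]], rot=[[0,0,0],[0,0,-0.05],[0,0,-0.12],[0,0,-0.19],[0,0,-0.26],[0,0,-0.33],[0,0,-0.4],[0,0,-0.47],[0,0,-0.54],[0,0,-0.614]], grip=[0.05,0.05,0.05,0.05,0.05,0.05,0.05,0.05,0.05,0.05])

```text
time_s: 17.95
eef_pos: [0.5699, 0.1232, 0.1962]
eef_rot: [-0.001, -0.103, 0.995, 0.0]
wrist_force: [-0.3, 0.3, -1.9]
opening: 0.199
grasp_force: 58.6
```

```bash
python3 g.py 578.2 182.6 170 191.6
```

```text
t 17.95 pos [569.9 123.2 196.2] tx 191.8 F [-0.3  0.3 -1.9] T [-0.01  0.02  0.04] op 0.199 gf 58.6 q6 -1.77
xyz [-20.3  56.5  26.2] rot [ 0.    -0.001  0.003]
```

Call:
play_rows(xyz=[[-7,20,0],[-13,36,5],[-17,48,12],[-19,54,18],[-20,56,22],[-20.3,56.5,24],[-20.3,56.5,24],[-20.3,56.5,24],[-20.3,56.5,24],[-20.3,56.5,24]], rot=[[0,0,0.003],[0,0,0.003],[0,0,0.003],[0,0,0.003],[0,0,0.003],[0,0,0.003],[0,0,0.003],[0,0,0.003],[0,0,0.003],[0,0,0.003]], grip=[0.05,0.05,0.05,0.05,0.05,0.05,0.05,0.05,0.05,0.05])

```text
time_s: 19.2
eef_pos: [0.5795, 0.1798, 0.173]
eef_rot: [0.0, -0.099, 0.995, -0.0]
wrist_force: [0.7, -0.8, -1.8]
opening: 0.198
grasp_force: 58.8
```

```bash
python3 g.py 578.2 182.6 135.2 191.6
python3 - <<'E'
from m import *
c=cam("side");t=cam("top");w=pts(c)
p=w[sel(w,c,.578,.183,.06,.135,.152)&(c["color"].min(-1)>95)];print(len(p),rect(p),p[:,2].mean())
o=np.zeros((600,800,3),np.uint8)
o[:,:400]=cv2.resize(c["color"][260:380,215:295],None,fx=5,fy=5,interpolation=2);o[:400,400:]=cv2.resize(t["color"][170:250,90:170],None,fx=5,fy=5,interpolation=2)
cv2.imwrite("pics/l1.png",o[...,::-1])
E
```

```text
t 19.2 pos [579.5 179.8 173. ] tx 191.4 F [ 0.7 -0.8 -1.8] T [0.   0.01 0.01] op 0.198 gf 58.8 q6 -1.66
xyz [ 0.8  3.  37.8] rot [-0.     0.    -0.003]
542 (array([578.9, 184.1]), array([75.5, 70.4]), np.float32(19.0)) 0.1465287107417641
```

View pics/l1.png

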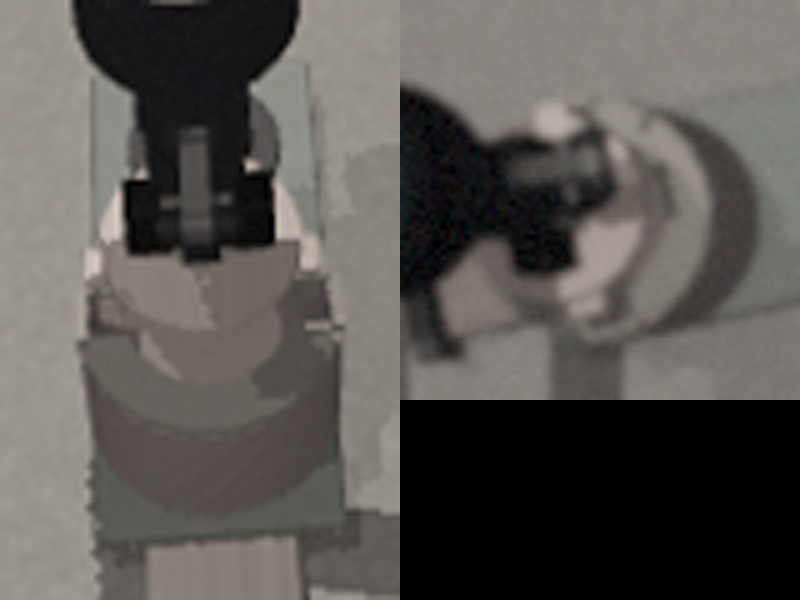

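The lid hangs over the mouth with its lugs at (93,265) and (310,255) in the left crop, in line with the slots at (100,320) and (320,325). I'll correct xy and lower it.

Call:
play_rows(xyz=[[0.8,1.5,2],[1,3,6],[1,3,11],[1,3,16],[1,3,18],[1,3,19],[1,3,19],[1,3,19],[1,3,19],[1,3,19]], rot=[[0,0,0],[0,0,-0.003],[0,0,-0.003],[0,0,-0.003],[0,0,-0.003],[0,0,-0.003],[0,0,-0.003],[0,0,-0.003],[0,0,-0.003],[0,0,-0.003]], grip=[0.05,0.05,0.05,0.05,0.05,0.05,0.05,0.05,0.05,0.05])

```text
time_s: 20.55
eef_pos: [0.5779, 0.1826, 0.1539]
eef_rot: [0.0, -0.101, 0.995, -0.0]
wrist_force: [0.6, 0.6, -1.4]
opening: 0.198
grasp_force: 58.8
```

```bash
python3 g.py 578.3 182.6 135.2 191.6
```

```text
t 20.55 pos [577.9 182.6 153.9] tx 191.6 F [ 0.6  0.6 -1.4] T [ 0.02 -0.02 -0.04] op 0.198 gf 58.8 q6 -1.66
xyz [-0.4 -0.  18.7] rot [-0.  0. -0.]
```

Call:
play_rows(xyz=[[-0.4,0,1],[-0.4,0,2],[-0.4,0,3],[-0.4,0,4],[-0.4,0,5],[-0.4,0,6],[-0.4,0,7],[-0.4,0,8],[-0.4,0,9],[-0.4,0,9]], rot=[[0,0,0],[0,0,0],[0,0,0],[0,0,0],[0,0,0],[0,0,0],[0,0,0],[0,0,0],[0,0,0],[0,0,0]], grip=[0.05,0.05,0.05,0.05,0.05,0.05,0.05,0.05,0.05,0.05])

```text
time_s: 21.8
eef_pos: [0.5782, 0.1826, 0.1447]
eef_rot: [-0.0, -0.101, 0.995, -0.0]
wrist_force: [-0.5, 0.2, -2.1]
opening: 0.195
grasp_force: 58.8
```

```bash
python3 g.py 578.3 182.6 135.2 191.6
```

```text
t 21.8 pos [578.2 182.6 144.7] tx 191.6 F [-0.5  0.2 -2.1] T [ 0.02  0.02 -0.02] op 0.195 gf 58.8 q6 -1.66
xyz [-0.1 -0.1  9.5] rot [ 0. -0. -0.]
```

Call:
play_rows(xyz=[[0,0,1.5],[0,0,3],[0,0,4.5],[0,0,6],[0,0,7],[0,0,8],[0,0,8.5],[0,0,9],[0,0,9.5],[0,0,9.5]], rot=[[0,0,0],[0,0,0],[0,0,0],[0,0,0],[0,0,0],[0,0,0],[0,0,0],[0,0,0],[0,0,0],[0,0,0]], grip=[0.05,0.05,0.05,0.05,0.05,0.05,0.05,0.05,0.05,0.05])

```text
time_s: 23.05
eef_pos: [0.5783, 0.1827, 0.1353]
eef_rot: [0.0, -0.101, 0.995, -0.0]
wrist_force: [-0.2, 0.6, -1.6]
opening: 0.2
grasp_force: 58.7
```

```bash
python3 g.py 578.3 182.6 135.2 151.4;  python3 - <<'E'
from m import *
c=cam("side");w=pts(c)
p=w[sel(w,c,.578,.183,.037,.104,.12)&(c["color"].min(-1)>95)];print(len(p),np.median(p[:,2]))
E
```

```text
t 23.05 pos [578.3 182.7 135.3] tx 191.6 F [-0.2  0.6 -1.6] T [ 0.01  0.05 -0.01] op 0.2 gf 58.7 q6 -1.66
xyz [ 0.  -0.1  0.1] rot [0.    0.    0.701]
432 0.10909287526921624
```

Call:
play_rows(xyz=[[0,0,0.1],[0,0,0.2],[0,0,0.3],[0,0,0.4],[0,0,0.5],[0,0,0.6],[0,0,0.7],[0,0,0.8],[0,0,0.8],[0,0,0.8]], rot=[[0,0,0],[0,0,0],[0,0,0],[0,0,0],[0,0,0],[0,0,0],[0,0,0],[0,0,0],[0,0,0],[0,0,0]], grip=[0.05,0.05,0.05,0.05,0.05,0.05,0.05,0.05,0.05,0.05])

```text
time_s: 24.35
eef_pos: [0.5784, 0.1827, 0.1352]
eef_rot: [0.0, -0.101, 0.995, -0.0]
wrist_force: [-3.5, -0.4, 6.6]
opening: 0.196
grasp_force: 59.7
```

```bash
python3 g.py 578.3 182.6 135.2 151.4
```

```text
t 24.35 pos [578.4 182.7 135.2] tx 191.6 F [-3.5 -0.4  6.6] T [-0.08  0.54 -0.04] op 0.196 gf 59.7 q6 -1.66
xyz [ 0.1 -0.1 -0. ] rot [0.    0.    0.701]
```

Call:
play_rows(xyz=[[0,0,0],[0,0,0],[0,0,0],[0,0,0],[0,0,0],[0,0,0],[0,0,0],[0,0,0],[0,0,0],[0,0,0]], rot=[[0,0,0.03],[0,0,0.1],[0,0,0.2],[0,0,0.3],[0,0,0.4],[0,0,0.5],[0,0,0.6],[0,0,0.66],[0,0,0.69],[0,0,0.7]], grip=[0.05,0.05,0.05,0.05,0.05,0.05,0.05,0.05,0.05,0.05])

```text
time_s: 25.6
eef_pos: [0.5788, 0.1823, 0.1352]
eef_rot: [0.001, 0.246, 0.969, -0.0]
wrist_force: [-1.4, -1.7, 6.1]
opening: 0.2
grasp_force: 59.8
```

```bash
python3 g.py 578.3 182.6 135.2 151.5
python3 - <<'E'
from m import *
c=cam("side");t=cam("top")
for n,C in(("side",c),("top",t)):
    w=pts(C)
    p=w[sel(w,C,.578,.183,.037,.104,.12)&(C["color"].min(-1)>95)];print(len(p),np.median(p[:,2]))
    p=w[sel(w,C,.602,.065,.035,.07,.085,70)];print("knob",len(p),rect(p))
    p=w[sel(w,C,.578,.183,.035,.125,.145,70)];print("bar",len(p),rect(p) if len(p)>5 else 0)
o=np.zeros((600,800,3),np.uint8)
o[:,:400]=cv2.resize(c["color"][260:380,215:295],None,fx=5,fy=5,interpolation=2);o[:400,400:]=cv2.resize(t["color"][170:250,90:170],None,fx=5,fy=5,interpolation=2)
cv2.imwrite("pics/l2.png",o[...,::-1])
E
```

```text
t 25.6 pos [578.8 182.3 135.2] tx 151.5 F [-1.4 -1.7  6.1] T [-0.31  0.31  0.23] op 0.2 gf 59.8 q6 -0.96
xyz [ 0.6  0.  -0. ] rot [-0.     0.001 -0.001]
391 0.10891971936891254
knob 0 (array([0., 0.]), array([0., 0.]), np.float32(0.0))
bar 183 (array([566.3, 189.3]), array([45.8, 27.5]), np.float32(63.1))
256 0.10941896687524849
knob 120 (array([602.2,  64.3]), array([14.1, 41.1]), np.float32(111.1))
bar 92 (array([577. , 175.2]), array([20.7, 50.6]), np.float32(171.2))
```

View pics/l2.png

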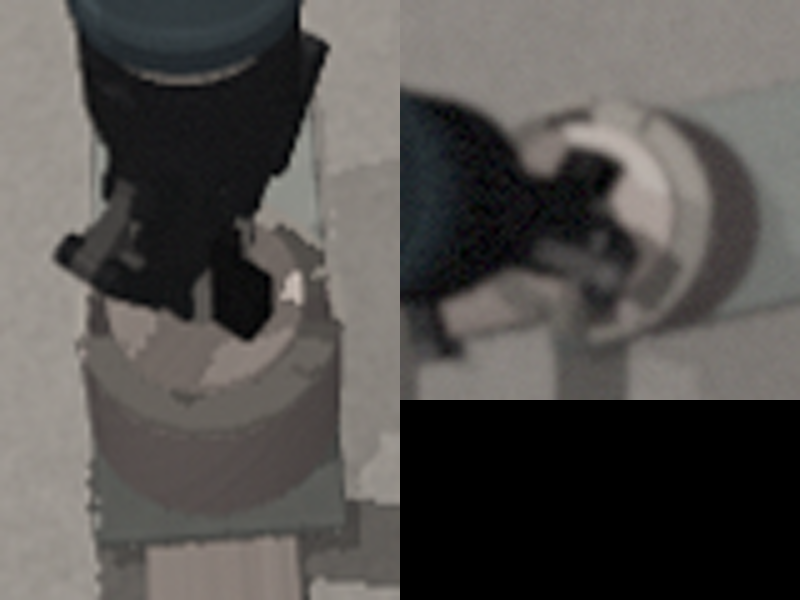

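The lid sits in the rim with its bar pointing at the rib (645,120 in the right crop), and the knob angle is unchanged. One hold call to settle, then I'll hand in.

Call:
play_rows(xyz=[[0,0,0],[0,0,0],[0,0,0],[0,0,0],[0,0,0],[0,0,0],[0,0,0],[0,0,0],[0,0,0],[0,0,0]], rot=[[0,0,0],[0,0,0],[0,0,0],[0,0,0],[0,0,0],[0,0,0],[0,0,0],[0,0,0],[0,0,0],[0,0,0]], grip=[0.05,0.05,0.05,0.05,0.05,0.05,0.05,0.05,0.05,0.05])

```text
time_s: 26.95
eef_pos: [0.5788, 0.1823, 0.1352]
eef_rot: [0.001, 0.246, 0.969, -0.0]
wrist_force: [-1.1, -2.4, 5.1]
opening: 0.196
grasp_force: 59.8
```

```bash
python3 g.py 578.3 182.6 135.2 151.5; python3 -c "
from bench import ctrl
print(ctrl.hand_in())"
```

```text
t 26.95 pos [578.8 182.3 135.2] tx 151.5 F [-1.1 -2.4  5.1] T [-0.38  0.25  0.15] op 0.196 gf 59.8 q6 -0.96
xyz [ 0.6  0.  -0. ] rot [ 0.     0.001 -0.   ]
the job is handed in; nothing more can be done
None
```

The job is handed in at 27 s: the knob is turned to its stop, and the lid is seated, turned about 40° clockwise to the ribs and still gripped; the carriage slid about 1.5–2 mm while I gripped and tightened the knob.

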